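# Third hand for the mason: tray into the slotted jig, held against the sprung stop

### The arm

A 6-joint arm with a two-finger parallel gripper is mounted at the origin on the work surface. World frame = base frame: x ahead of the robot, y to its left, z up, the work surface at z = 0. Lengths are in mm, angles in rad, forces in N, time in s.
With the tool pointing down it reaches from about 325 to 850 mm from the base axis. Payload 4.4 kg.
Tool frame: the origin (TCP) lies midway between the tips of the shut fingers; the grasp point (between the pads) lies 19 mm behind it; z points along the fingers, y is the line along which they close (so a half turn about z gives the same grasp; the last joint's range is limited). The gripper opens to 94 mm and grips with 3 to 60 N. Pads are 16 mm wide; open, the fingers measure 119 mm over their backs; the gripper's body (75 mm by 177 mm) begins 78 mm behind the grasp point.
Start: joints at [-1.46, 0.207, 1.542, -0, 1.393, -0.15], TCP at [148.809, -555.413, 205.447] pointing down, gripper open.
Joint ranges: [-2.73, 2.73], [-0.86, 2.22], [0.23, 2.46], [-1.11, 4.25], [0.08, 2.63], [-2.82, 2.82]. Speed limits (rad/s): [2.79, 2.79, 3.14, 3.14, 3.14, 3.14].

### API

Orientations are given as a unit quaternion [x, y, z, w].
In Python, from station import sensors, eyes, workorder, spotter gives the robot as it stands.
- The arm moves only by the shell command python3 -m inch 'ROWS'. ROWS is JSON, a list of rows, each an object of numbers: "dx", "dy", "dz": the shift along the world's x, y, z in m; "spin": the turn about the world's z in degrees; "claw": the closure in counts, from 0 (fully open) to 255 (shut). In form: [{"dx": .., "dy": .., "dz": .., "spin": .., "claw": ..}, ...]. A call has 1 to 5 rows; each row shifts and turns the commanded pose from where the row before left it; what a row does not reach is not made up. A row lasts 1/8 s, in which the tool goes at most 62.5 mm and 10.7 degrees, less where a joint would pass 70% of its speed; a pose out of reach is approached as far as the arm can. A call with a gripper value outside its range is refused whole. The fingers move at their own pace and stop on an object; the grip force is fixed at half the most. Time passes only in rows, so rows that do not move let the fingers close. It gives the time, the measured TCP pose, the force, the opening and the grip force at its end, in the units of the state.
- sensors.sense(): the state, without advancing time (a new reading comes with each control period).
- eyes.grab_frame(name): name is "side" or "top" or "wrist"; returns a dict with "pixels" (420x560x3 uint8, blue, green, red), "depth" (420x560 float32, mm along the optical axis (not along the pixel's ray), 0 where there is no reading), "fx", "fy", "cx", "cy" (pixels), "pose" (4x4, takes a point from camera to world coordinates). Camera axes: x right, y down, z forward; pixel columns grow to the right and rows downward; lengths in mm; the calibration is good to about 2 mm. A picture is of the moment at which its call begins.
- workorder.sign_off(): hands the job in; it is judged then, once.
Trained networks look in the newest picture that a camera, given by its name, has taken for a name from the list of things; names that differ only in an ending like _2 or _b are one class to them, and where a whole thing is asked for, a point or a joint stands for the part that bears it (a point fixed in the world has none). Each returns a list of dicts, best first, with "conf" (0 to 1); they miss things now and then, are a little off and sometimes report something else, mostly with a low value. They report only what shows in the picture. A call takes as long as a camera call. They do not tell look-alikes from the thing itself.
- spotter.masks_of(query, camera): "mask" (420x560 bool, what is visible of it) and "bbox" ([centre column, centre row, width, height] in pixels, round what is visible of it).
- spotter.place_of(query, camera): "xy" ([column, row] in pixels: a listed point, or the origin of a listed thing).
The state is a dict: "t": time; "joint_positions": joint angles; "qvel": joint speeds; "tau": joint torques, N m; "eef_pos": TCP position; "tcp_rot": TCP orientation; "ft_force": force on the tool from outside, world axes, zero at the start; "ft_torque": the same for the moment, N m; "grip_width": finger opening in mm; "grasp_force": force on a finger pad.
Only numpy, scipy, OpenCV 4.12 (cv2) and the standard library are available. Lean on these libraries where they do the work, as an engineer would, in place of code of your own. Each camera call takes 0.05 s, during which the arm holds its last target. There are 200 camera calls.

### The job

Slide the grey-faced board tray, with the small limestone capital standing on it, under the lips of the slotted wooden jig and on against the steel sprung stop at its far end, then keep pushing so that the stop stays about half-way back in its travel (a steady 10 newtons or so) and finish like that, still holding the tray there for the mason to screw it down. Never drive the stop all the way back, keep the capital standing in its place on the tray, and leave the mallet, chisel and brush where they lie.

Things in the scene. Friction and masses are not known exactly. Their poses are not given: they have to be found in the camera images.
- tray: Loose carrier tray: grey-faced plywood 200 long (its x), 150 wide (y), 12 thick, flat on the table, 0.3 kg empty. Origin: centre of its underside. +x points to the front edge (100 ahead), which goes into the jig first. Handle block near the rear edge; low battens (8 high) frame the capital's place. Side margins 28 wide outside the battens run under the jig's lips.
- tray_handle (a point): Grip point in the tray's oak handle block: block 28 thick along the tray's x, 44 wide along its y, standing from 12 to 68 above the tray's underside. The point is 42 above the underside, 80 behind the tray's centre. Axes as the tray. The capital's nearest side is about 84 ahead of it, the tray's rear edge 20 behind it.
- tray_bed (a point): Centre of the capital's place on the tray's top face, 42 ahead of the tray's centre and 12 above its underside; the battens around it leave a square of 78 to 82. Axes as the tray.
- capital_center (a point): Centre, half-way up, of the small pale limestone Ionic capital that stands loose on the tray: foot 60 across, square top slab 76 x 76, two scrolls, 57 high, about 0.45 kg (varies by a quarter). Its z is up.
- jig: Slotted oak jig, fixed: two guides 130 long, 30 high, a cross beam at the end. Origin: on the table, middle of the mouth; +x: the way the tray slides in. Guide faces 79 either side of the centre line (4 of play). Lips from 22 to 30 above the table overhang to 67 from that line, so the tray only goes in from the mouth. Flared cheeks before the mouth reach 49 back and open to 101 each side.
- stop_face: Steel face plate of the sprung stop at the jig's far end: 100 wide, 12 thick, from 2 to 40 above the table. Origin: middle of its touching face, at table level; +x as the jig. At rest the face is 135 beyond the mouth; the tray's front edge meets it.
- stop (a joint): How far the sprung stop has been pushed back, m: 0 at rest, 0.030 at its end. Spring of 700 N/m without preload: 0.015 (half-way) takes 10.5 N on the stop. It springs back when let go. Sliding the tray itself takes some newtons more for friction on the table.
- mallet: Bystander: mason's round mallet, steel head 60 long and 52 across, wooden handle, lying on the side away from the robot. Origin on the table under the handle.
- chisel: Bystander: chisel with wooden handle, 180 long, 20 high, lying on the side away from the robot. Origin on the table near its middle.
- dust_brush: Bystander: wooden dust brush, 170 long, 55 wide, 24 high, lying past the jig's far end. Origin on the table near its middle.
There are look-alikes about, which are no part of the job. Of the things shaped like the tray, the grey one is meant.

How it is judged:
By the outcome, as a careful person would: the job done as asked, in the order asked, and still so for the second after the job is handed in, while the arm keeps its last pose, push and grip.
It also fails if it takes over 45 s, if anything falls off the work surface, if the arm or the gripper's body presses on something with over 40 N, if the wrist force passes 120 N, or if a joint passes its speed limit or range.

## Working session

There is one attempt and no reset: what is moved stays moved. The work goes in short steps, Python scripts to look and compute and a shell command to move; the robot and the scene stay as the last step left them, time stands still between calls to the robot, and variables do not carry over. Pictures are saved under pics/ and viewed, at most 10 in all, crops included, and the job is handed in when it is done.

```bash
mkdir -p pics; ls
cat > h.py <<'E'
import numpy as np,cv2
from station import sensors,eyes,workorder,spotter
def world(f,u,v,z=None):
    R=f["pose"][:3,:3];t=f["pose"][:3,3]
    d=R@np.array([(u-f["cx"])/f["fx"],(v-f["cy"])/f["fy"],1.])
    if z is None: s=f["depth"][int(round(v)),int(round(u))]
    else: s=(z-t[2])/d[2]
    return t+s*d
E
python3 - <<'E'
from h import *
s=sensors.sense();print(s)
for c in("top","side"):
    f=eyes.grab_frame(c);cv2.imwrite(f"pics/{c}0.png",f["pixels"])
    print(c,f["pose"].round(3).tolist(),f["fx"])
    for q in("tray","tray_handle","tray_bed","capital_center","jig","stop_face","mallet","chisel","dust_brush"):
        z={"tray_handle":42,"tray_bed":12,"capital_center":40}.get(q,0)
        for r in spotter.place_of(q,c)[:3]:
            print(c,q,round(r["conf"],2),np.round(r["xy"]),world(f,*r["xy"],z).round(1))
E
```

```text
pics
{'t': 0.0, 'joint_positions': array([-1.45947565e+00,  2.07421690e-01,  1.54290730e+00, -9.31921594e-06,
        1.39349248e+00, -1.50481436e-01]), 'qvel': array([ 0.00177096,  0.00083398,  0.00044671,  0.00024013, -0.00152184,
        0.00105904]), 'tau': array([ 8.76276845e-04, -3.70877016e+01, -2.81416136e+01,  7.00127869e-02,
        3.61585454e-02, -1.66950867e-04]), 'eef_pos': array([ 148.7303329 , -554.61668737,  204.31197446]), 'tcp_rot': array([ 9.91443960e-01,  1.30528280e-01,  1.72343818e-05, -1.11428434e-03]), 'ft_force': array([0.49173073, 0.37502977, 0.23152634]), 'ft_torque': array([0.0429651 , 0.00753604, 0.01225802]), 'grasp_force': 0.0, 'grip_width': 94.30078193898073}
top [[-0.023, -0.982, 0.185, 270.248], [-1.0, 0.022, -0.005, 13.422], [0.0, -0.185, -0.983, 1833.287], [0.0, 0.0, 0.0, 1.0]] 536.2757773862727
top tray 0.94 [430. 240.] [ 484.  -529.9    0. ]
top tray 0.74 [345. 248.] [ 462.4 -236.     0. ]
top tray_handle 0.95 [368. 241.] [ 479.8 -308.6   42. ]
top tray_handle 0.78 [441. 217.] [ 557.8 -562.5   42. ]
top tray_bed 0.95 [334. 253.] [ 447.  -198.7  
[... 574 characters left out ...]
6644
side tray 0.74 [331. 358.] [ 485.1 -524.7    0. ]
side tray 0.71 [277. 294.] [ 450.5 -247.     0. ]
side tray_handle 0.74 [299. 300.] [ 486.9 -326.2   42. ]
side tray_handle 0.59 [360. 355.] [ 545.3 -572.5   42. ]
side tray_bed 0.78 [318. 354.] [ 455.6 -502.4   12. ]
side tray_bed 0.55 [269. 281.] [ 448.3 -194.5   12. ]
side capital_center 0.89 [266. 279.] [ 434.4 -204.    40. ]
side capital_center 0.52 [316. 209.] [738.7  15.2  40. ]
side stop_face 0.72 [244. 209.] [519.8 177.    0. ]
side mallet 0.63 [359. 255.] [ 777.6 -221.3    0. ]
side chisel 0.7 [318. 208.] [773.4  53.2   0. ]
side chisel 0.24 [268. 276.] [ 458.  -162.9    0. ]
side dust_brush 0.77 [201. 162.] [480.3 530.8   0. ]
```

Run:
```python
import cv2
a=cv2.imread("pics/top0.png")[150:300,170:470]
cv2.imwrite("pics/top0c.png",cv2.resize(a,None,fx=2.6,fy=2.6,interpolation=cv2.INTER_CUBIC))
```

```text
(no output)
```

View pics/top0c.png

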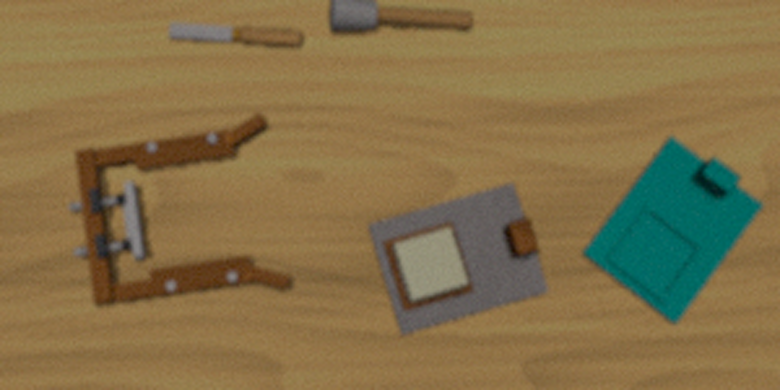

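View pics/side0.png

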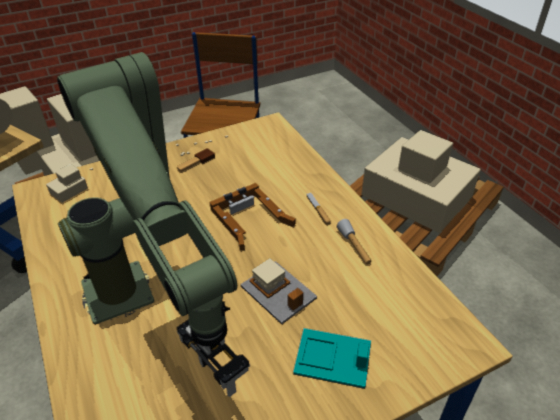

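The wooden-looking grey tray with the capital is at top px (345,248), and a teal look-alike is at (430,240). The grey one fits the description: grey face, with a capital on it. The enlarged crop (grey tray at crop ~(460,258)) confirms it. The jig is at crop ~(170,210) and opens towards the tray. Next I'll go above the handle.

```bash
python3 -m inch '[{"dx":0.04,"dy":0.03,"dz":0.02},{"dx":0.045,"dy":0.034,"dz":0.02},{"dx":0.045,"dy":0.034},{"dx":0.045,"dy":0.034},{"dx":0.045,"dy":0.034}]'; python3 -m inch '[{"dx":0.045,"dy":0.034},{"dx":0.045,"dy":0.034},{"dx":0.02,"dy":0.01},{},{}]'
python3 - <<'E'
from h import *
s=sensors.sense();print(s["eef_pos"],s["tcp_rot"],s["ft_force"])
f=eyes.grab_frame("wrist");cv2.imwrite("pics/w1.png",f["pixels"]);print(f["pose"].round(3).tolist())
for q,z in(("tray",0),("tray_handle",42),("tray_bed",12),("capital_center",40)):
  for r in spotter.place_of(q,"wrist")[:3]:
    print(q,round(r["conf"],2),np.round(r["xy"]),world(f,*r["xy"],z).round(1))
E
```

```text
[ 148.80269485 -555.40644393  205.45493793] [ 9.91444415e-01  1.30529584e-01 -4.99535551e-06  5.07775335e-07] [-0.40511797  0.52990419  0.31829106]
[[0.259, -0.933, -0.252, 222.306], [-0.966, -0.25, -0.068, -536.783], [0.0, 0.261, -0.965, 383.848], [0.0, 0.0, 0.0, 1.0]]invalid input at $[0]: expected keys dx, dy, dz, spin, claw
invalid input at $[0]: expected keys dx, dy, dz, spin, claw
```

View pics/w1.png

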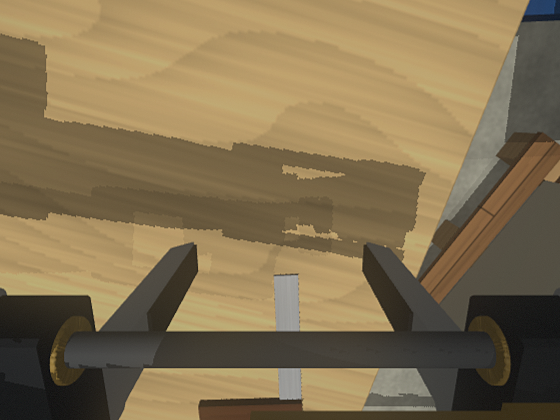

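The picture shows bare table: the rows were refused because they need all the keys, so the arm hasn't moved. I'll retry with every key given.

```bash
python3 -m inch '[{"dx":0.04,"dy":0.03,"dz":0.02,"spin":0,"claw":0},{"dx":0.045,"dy":0.034,"dz":0.02,"spin":0,"claw":0},{"dx":0.045,"dy":0.034,"dz":0,"spin":0,"claw":0},{"dx":0.045,"dy":0.034,"dz":0,"spin":0,"claw":0},{"dx":0.045,"dy":0.034,"dz":0,"spin":0,"claw":0}]'; python3 -m inch '[{"dx":0.045,"dy":0.034,"dz":0,"spin":0,"claw":0},{"dx":0.045,"dy":0.034,"dz":0,"spin":0,"claw":0},{"dx":0.02,"dy":0.01,"dz":0,"spin":0,"claw":0},{"dx":0,"dy":0,"dz":0,"spin":0,"claw":0}]'
python3 - <<'E'
from h import *
s=sensors.sense();print(s["eef_pos"],s["tcp_rot"],s["ft_force"])
f=eyes.grab_frame("wrist");cv2.imwrite("pics/w2.png",f["pixels"]);print(f["pose"].round(3).tolist())
for q,z in(("tray",0),("tray_handle",42),("tray_bed",12),("capital_center",40)):
  for r in spotter.place_of(q,"wrist")[:3]:
    print(q,round(r["conf"],2),np.round(r["xy"]),world(f,*r["xy"],z).round(1))
E
```

```text
t: 1.88
eef_pos: [370.1, -388.3, 245.8]
tcp_rot: [0.991, 0.13, 0.0, 0.0]
ft_force: [0.2, -0.2, -0.3]
grip_width: 93.8
grasp_force: 0.0
t: 2.38
eef_pos: [479.4, -311.2, 245.3]
tcp_rot: [0.991, 0.132, -0.0, 0.0]
ft_force: [-0.3, 0.3, -0.0]
grip_width: 94.0
grasp_force: 0.0
[ 479.36676589 -311.15162796  245.271806  ] [ 9.91299539e-01  1.31624724e-01 -3.68071130e-04  1.45911247e-04] [-0.26434062  0.25628057 -0.04423238]
[[0.261, -0.932, -0.252, 552.939], [-0.965, -0.252, -0.069, -292.29], [0.0, 0.261, -0.965, 423.601], [0.0, 0.0, 0.0, 1.0]]
tray 0.96 [219. 180.] [ 461.6 -238.2    0. ]
tray_handle 0.86 [283. 191.] [ 477.1 -316.8   42. ]
tray_handle 0.84 [518. 188.] [ 551.1 -575.1   42. ]
tray_bed 0.92 [416. 240.] [ 453.6 -501.    12. ]
tray_bed 0.24 [178. 186.] [ 442.7 -192.1   12. ]
capital_center 0.8 [176. 186.] [ 450.7 -196.8   40. ]
```

View pics/w2.png

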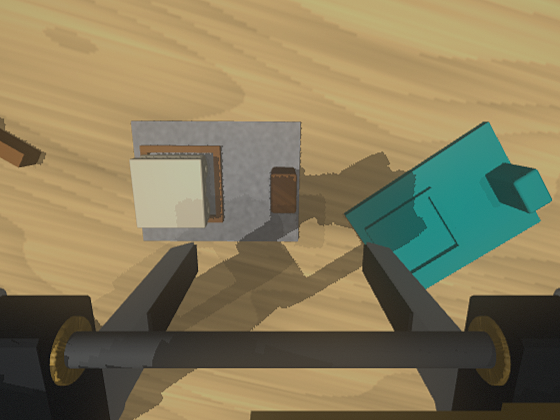

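The grey tray spans px (132..301, 121..241), with its axis almost parallel to the finger line and the handle at (283,190). The teal tray is to the right. I'll fit the tray outline on the z=12 plane, and measure the jig from the top depth image.

Run:
```python
from h import *
f=eyes.grab_frame("wrist")
P=lambda u,v,z:world(f,u,v,z)[:2]
# corners: front-left/rear etc via edge fit on z=12
hsv=cv2.cvtColor(f["pixels"],cv2.COLOR_BGR2HSV)
for r in spotter.masks_of("tray","wrist")[:2]:
    m=r["mask"];v,u=np.nonzero(m)
    w=np.array([P(a,b,12) for a,b in zip(u,v)],np.float32)
    d=f["depth"][v,u]; z=np.array([world(f,a,b)[2] for a,b in zip(u,v)])
    k=abs(z-12)<6; q=cv2.minAreaRect(w[k]); print(round(r["conf"],2),np.round(r["bbox"]),q,k.sum())
    hk=(z>62)&(z<74)
    if hk.sum()>20: hw=np.array([P(a,b,68) for a,b in zip(u[hk],v[hk])],np.float32);print("handle top",cv2.minAreaRect(hw),z[hk].mean())
g=eyes.grab_frame("top")
for r in spotter.masks_of("jig","top")[:2]:
    v,u=np.nonzero(r["mask"]);w=np.array([world(g,a,b,30)[:2] for a,b in zip(u,v)],np.float32)
    print("jig",round(r["conf"],2),np.round(r["bbox"]),cv2.minAreaRect(w))
for r in spotter.masks_of("stop_face","top")[:2]:
    v,u=np.nonzero(r["mask"]);w=np.array([world(g,a,b,40)[:2] for a,b in zip(u,v)],np.float32)
    print("stop",round(r["conf"],2),np.round(r["bbox"]),cv2.minAreaRect(w))
```

```text
0.88 [216. 180. 175. 124.] ((459.61138916015625, -238.8504638671875), (148.90484619140625, 198.88046264648438), 14.859577178955078) 12355
handle top ((451.3153076171875, -252.40524291992188), (45.88376998901367, 172.50343322753906), 24.662214279174805) 66.68082313379442
0.88 [449. 202. 208. 170.] ((491.4333801269531, -521.83203125), (150.98907470703125, 198.96664428710938), 50.39006423950195) 14433
handle top ((551.6783447265625, -570.6121826171875), (45.49142074584961, 28.906312942504883), 50.99945068359375) 66.48898418725516
jig 0.78 [241. 231.  85.  72.] ((526.8893432617188, 128.94342041015625), (226.52394104003906, 263.48126220703125), 6.164687633514404)
stop 0.47 [211. 236.  31.  31.] ((509.8167724609375, 218.3305206298828), (100.59729766845703, 86.72000122070312), 7.201865196228027)
```

Tray centre is (460,-239), heading 104.9°, so the handle is at about (480,-316). That agrees with the network, and the sizes check. I'll descend and grip along the tray's x.

```bash
python3 -m inch '[{"dx":0.001,"dy":-0.005,"dz":-0.04,"spin":0,"claw":0},{"dx":0,"dy":0,"dz":-0.05,"spin":0,"claw":0},{"dx":0,"dy":0,"dz":-0.05,"spin":0,"claw":0},{"dx":0,"dy":0,"dz":-0.05,"spin":0,"claw":0},{"dx":0,"dy":0,"dz":-0.03,"spin":0,"claw":0}]'; python3 -m inch '[{"dx":0,"dy":0,"dz":0,"spin":0,"claw":150},{"dx":0,"dy":0,"dz":0,"spin":0,"claw":255},{"dx":0,"dy":0,"dz":0,"spin":0,"claw":255},{"dx":0,"dy":0,"dz":0,"spin":0,"claw":255}]'
```

```text
t: 3.5
eef_pos: [478.2, -315.2, 22.6]
tcp_rot: [0.991, 0.13, -0.001, -0.001]
ft_force: [0.9, -0.2, 0.0]
grip_width: 94.2
grasp_force: 0.0
t: 4.0
eef_pos: [480.8, -317.3, 27.1]
tcp_rot: [0.991, 0.131, 0.001, 0.001]
ft_force: [0.5, -0.3, -0.0]
grip_width: 57.7
grasp_force: 0.0
```

```bash
python3 -m inch '[{"dx":0,"dy":0,"dz":0,"spin":0,"claw":255},{"dx":0,"dy":0,"dz":0,"spin":0,"claw":255},{"dx":0,"dy":0,"dz":0,"spin":0,"claw":255},{"dx":0,"dy":0,"dz":0,"spin":0,"claw":255},{"dx":0,"dy":0,"dz":0,"spin":0,"claw":255}]'
python3 - <<'E'
from h import *
g=eyes.grab_frame("top")
s=sensors.sense();print(s["eef_pos"],s["grip_width"],s["grasp_force"],s["ft_force"])
J=spotter.masks_of("jig","top")[0]["mask"]
d=g["depth"];v,u=np.nonzero(cv2.dilate(J.astype(np.uint8),np.ones((9,9))))
W=np.array([world(g,a,b) for a,b in zip(u,v)])
k=(W[:,2]>20)&(W[:,2]<36);W=W[k]
th=np.radians(97);best=None
for a in np.arange(90,104,.5):
    t=np.radians(a);dx=np.array([np.cos(t),np.sin(t)]);n=np.array([-dx[1],dx[0]])
    h=np.histogram(W[:,:2]@n,bins=np.arange(-900,0,3))[0];sc=np.sort(h)[-16:].sum()
    if best is None or sc>best[0]:best=(sc,a)
print(best,len(W))
a=best[1];t=np.radians(a);dx=np.array([np.cos(t),np.sin(t)]);n=np.array([-dx[1],dx[0]])
print("n",[(b,c) for b,c in zip(range(-900,0,8),np.histogram(W[:,:2]@n,bins=range(-900,9,8))[0]) if c])
print("x",[(b,c) for b,c in zip(range(-300,500,8),np.histogram(W[:,:2]@dx,bins=range(-300,509,8))[0]) if c])
E
```

```text
t: 4.62
eef_pos: [479.5, -315.5, 25.4]
tcp_rot: [0.991, 0.131, -0.0, -0.001]
ft_force: [-1.5, 5.1, 4.3]
grip_width: 27.8
grasp_force: 30.0
[ 479.52285778 -315.51892002   25.43963648] 27.36262054516039 29.997912347316742 [-0.97574358  4.42033406  4.03037224]
(np.int64(719), np.float64(97.5)) 1155
n [(-652, np.int64(9)), (-644, np.int64(58)), (-636, np.int64(119)), (-628, np.int64(113)), (-620, np.int64(102)), (-612, np.int64(76)), (-604, np.int64(14)), (-588, np.int64(2)), (-580, np.int64(10)), (-572, np.int64(30)), (-564, np.int64(14)), (-556, np.int64(6)), (-548, np.int64(7)), (-540, np.int64(10)), (-532, np.int64(10)), (-524, np.int64(3)), (-516, np.int64(22)), (-508, np.int64(23)), (-492, np.int64(5)), (-484, np.int64(3)), (-476, np.int64(18)), (-468, np.int64(80)), (-460, np.int64(115)), (-452, np.int64(117)), (-444, np.int64(140)), (-436, np.int64(33)), (-428, np.int64(15)), (-420, np.int64(1))]
x [(-76, np.int64(12)), (-68, np.int64(22)), (-60, np.int64(26)), (-52, np.int64(26)), (-44, np.int64(24)), (-36, np.int64(26)), (-28, np.int64(42)), (-20, np.int64(37)), (-12, np.int64(35)), (-4, np.int64(36)), (4, np.int64(41)), (12, np.int64(42)), (20, np.int64(40)), (28, np.int64(40)), (36, np.int64(47)), (44, np.int64(42)), (52, np.int64(42)), (60, np.int64(44)), (68, np.int64(37)), (76, np.int64(42)), (84, np.int64(45)), (92, np.int64(44)), (100, np.int64(33)), (108, np.int64(39)), (116, np.int64(43)), (124, np.int64(45)), (132, np.int64(40)), (140, np.int64(36)), (148, np.int64(52)), (156, np.int64(11)), (164, np.int64(16)), (172, np.int64(22)), (180, np.int64(13)), (188, np.int64(12)), (196, np.int64(1))]
```

Gripped (width 27.4, 30 N). The jig line is at heading ~97.5°, with its mouth near (538,47). I'll slide the tray onto that line in front of the mouth and look from close by.

```bash
python3 -m inch '[{"dx":0.005,"dy":0.007,"dz":0,"spin":-0.5,"claw":255},{"dx":0.01,"dy":0.013,"dz":0,"spin":-0.8,"claw":255},{"dx":0.01,"dy":0.013,"dz":0,"spin":-0.8,"claw":255},{"dx":0.01,"dy":0.013,"dz":0,"spin":-0.8,"claw":255},{"dx":0.01,"dy":0.013,"dz":0,"spin":-0.8,"claw":255}]'; python3 -m inch '[{"dx":0.01,"dy":0.013,"dz":0,"spin":-0.8,"claw":255},{"dx":0.01,"dy":0.013,"dz":0,"spin":-0.8,"claw":255},{"dx":0.01,"dy":0.013,"dz":0,"spin":-0.8,"claw":255},{"dx":0.01,"dy":0.013,"dz":0,"spin":-0.8,"claw":255},{"dx":0.005,"dy":0.013,"dz":0,"spin":-0.5,"claw":255}]'
python3 -m inch '[{"dx":0,"dy":0,"dz":0,"spin":0,"claw":255},{"dx":0,"dy":0,"dz":0,"spin":0,"claw":255}]'
cat > m.py <<'E'
from h import *
from scipy.optimize import least_squares
import sys
f=eyes.grab_frame("wrist");cv2.imwrite(f"pics/{sys.argv[1]}.png",f["pixels"])
s=sensors.sense();print(s["eef_pos"].round(1),2*np.degrees(np.arctan2(*s["tcp_rot"][1::-1]))+90,s["ft_force"].round(1))
v,u=np.mgrid[0:420,0:560];P=np.stack([(u-f["cx"])/f["fx"],(v-f["cy"])/f["fy"],np.ones(u.shape)],-1)*f["depth"][...,None]
W=P@f["pose"][:3,:3].T+f["pose"][:3,3];np.save("W.npy",W)
for q in("tray","jig","stop_face"):
  for r in spotter.masks_of(q,"wrist")[:2]:
    m=r["mask"];w=W[m&(f["depth"]>0)]
    z={"tray":12,"jig":30,"stop_face":40}[q];w=w[abs(w[:,2]-z)<5]
    if len(w)>30: print(q,round(r["conf"],2),np.round(r["bbox"]),cv2.minAreaRect(w[:,:2].astype(np.float32)),len(w))
for q,z in(("tray_handle",42),("jig",0),("stop_face",0),("capital_center",40)):
  for r in spotter.place_of(q,"wrist")[:2]:print(q,round(r["conf"],2),np.round(r["xy"]),world(f,*r["xy"],z).round(1))
E
python3 m.py w3
```

```text
t: 5.35
eef_pos: [524.9, -258.7, 25.5]
tcp_rot: [0.995, 0.099, -0.0, 0.001]
ft_force: [-2.5, -5.0, 0.7]
grip_width: 28.0
grasp_force: 30.1
t: 5.98
eef_pos: [570.6, -193.4, 25.6]
tcp_rot: [0.998, 0.066, 0.0, 0.001]
ft_force: [-1.6, -4.4, 0.7]
grip_width: 28.0
grasp_force: 30.0
t: 6.22
eef_pos: [570.5, -191.5, 25.4]
tcp_rot: [0.998, 0.066, 0.001, -0.0]
ft_force: [3.2, 2.4, -0.6]
grip_width: 27.9
grasp_force: 30.0
[ 570.4 -191.7   25.4] 97.55687065508278 [ 2.5  3.9 -0.6]
tray 0.85 [160. 227. 319. 209.] ((570.2127075195312, -120.89116668701172), (131.15554809570312, 181.7892608642578), 7.518682479858398) 32790
jig 0.17 [158. 226. 315. 211.] ((583.0118408203125, -153.58583068847656), (13.68824577331543, 107.11275482177734), 4.524438381195068) 290
tray_handle 0.56 [281. 272.] [ 569.9 -193.5   42. ]
capital_center 0.84 [ 49. 271.] [553.6 -72.4  40. ]
capital_center 0.46 [279. 273.] [ 568.4 -192.4   40. ]
```

View pics/w3.png

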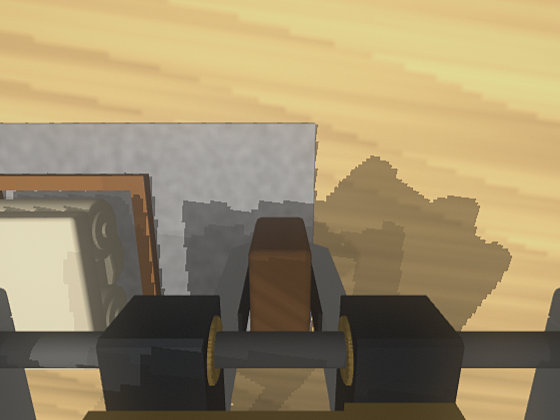

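Still held squarely (handle at px (280,272)), with the tray at 97.5°; the jig isn't in this view. I'll fit the jig's centre line from the top and side depth images, and also the tray as a check on the calibration.

Run:
```python
from h import *
from scipy.optimize import minimize
# jig top-face model in jig frame (x along, y left): symmetric bands 67..~109, x 0..130
for c in("top","side"):
    acc=[]
    for i in range(4):
        f=eyes.grab_frame(c)
        v,u=np.mgrid[0:420,0:560];P=np.stack([(u-f["cx"])/f["fx"],(v-f["cy"])/f["fy"],np.ones(u.shape)],-1)*f["depth"][...,None]
        W=(P@f["pose"][:3,:3].T+f["pose"][:3,3]).reshape(-1,3)
        acc.append(W)
    W=np.concatenate(acc)
    k=(W[:,2]>22)&(W[:,2]<38)&(W[:,0]>400)&(W[:,0]<680)&(W[:,1]>-40)&(W[:,1]<270);J=W[k][:,:2]
    c0=np.array([538.,46.7]);a=97.5;off=0
    for it in range(6):
        t=np.radians(a);d=np.array([np.cos(t),np.sin(t)]);n=np.array([-d[1],d[0]])
        q=J-c0;x=q@d;y=q@n
        L=[];R=[];X=[]
        for b in range(8,120,8):
            s=(x>b)&(x<b+8);l=y[s&(y>60)&(y<125)];r=y[s&(y<-60)&(y>-125)]
            if len(l)>8 and len(r)>8:X.append(b+4);L.append((np.percentile(l,8)));R.append((np.percentile(r,92)))
        X=np.array(X);M=(np.array(L)+R)/2
        p=np.polyfit(X,M,1);a+=np.degrees(np.arctan(p[0]));c0=c0+n*p[1]
    print(c,"heading",a,"point",c0,"gap",np.round(np.array(L)-R),"M",M.round(1), "L",np.round(L),"R",np.round(R))
    k=(W[:,2]>36)&(W[:,2]<44)&(abs((W[:,:2]-c0)@n)<40);xs=((W[k][:,:2]-c0)@d);xs=xs[(xs>60)&(xs<160)];print("stop x pct",np.percentile(xs,[5,50,95]),len(xs))
    xa=x[(abs(y)<125)&(abs(y)>67)];print("x ext",np.percentile(xa,[1,99]))
    # tray
    k=(W[:,2]>6)&(W[:,2]<17)&(abs(W[:,0]-556)<130)&(abs(W[:,1]+110)<130)
    print("tray",cv2.minAreaRect(W[k][:,:2].astype(np.float32)),k.sum())
    tt=np.array([np.cos(np.radians(97.5)),np.sin(np.radians(97.5))]);y=(W[k][:,:2]-[570.4,-191.6])@np.array([-tt[1],tt[0]]);print(np.percentile(y,[1,2,98,99]))
    cv2.imwrite(f"pics/{c}3.png",f["pixels"])
```

```text
top heading 97.40936653166308 point [534.51027643  46.24054248] gap [137. 139. 137. 137. 139. 137. 140. 140. 138. 139. 139. 139. 141. 140.] M [ 0.1 -0.   0.4 -1.2  0.3  0.2  0.3 -0.3  1.4 -0.  -0.6  1.3 -1.3 -0. ] L [69. 69. 69. 68. 70. 69. 70. 70. 70. 69. 69. 71. 69. 70.] R [-68. -69. -68. -70. -69. -68. -70. -70. -67. -69. -70. -68. -72. -70.]
stop x pct [133.25472421 140.43279394 155.03129168] 280
x ext [-44.33643524 194.56531263]
tray ((556.3317260742188, -109.64662170410156), (259.3743896484375, 259.9751281738281), 0.3957943618297577) 2867
[-128.33187535 -124.75648773  108.28838651  117.830683  ]
side heading 97.16967617729982 point [530.47420959  45.71144413] gap [137. 137. 134. 138. 138. 140. 138. 141. 136. 138. 136. 137. 138. 138.] M [ 0.5 -0.5 -0.8  0.1  0.7  0.7 -0.7  1.3 -1.  -0.7  0.1 -0.2  0.5 -0. ] L [69. 68. 66. 69. 70. 71. 68. 72. 67. 69. 68. 68. 70. 69.] R [-68. -69. -68. -69. -68. -69. -70. -69. -69. -70. -68. -69. -69. -69.]
stop x pct [129.96932752 137.46933873 145.85893812] 192
x ext [-46.04833635 197.94970595]
tray ((556.9647216796875, -108.80839538574219), (256.96893310546875, 259.6891784667969), 1.248965859413147) 3749
[-71.45522091 -64.68225169 110.97064931 118.35392396]
```

Run:
```python
from h import *
t=np.radians(97.5);d=np.array([np.cos(t),np.sin(t)]);n=np.array([-d[1],d[0]])
for c in("top","side"):
    f=eyes.grab_frame(c);r=[r for r in spotter.masks_of("tray",c)]
    for q in r[:3]:
        m=q["mask"];v,u=np.nonzero(m)
        w=np.array([world(f,a,b,12)[:2] for a,b in zip(u,v)])-[570.4,-191.6]
        x=w@d;y=w@n
        if abs(np.median(y))>100: continue
        print(c,round(q["conf"],2),np.round(q["bbox"]),"xmax",np.percentile(x,[95,98,99.5]))
        for b in range(-30,190,10):
            s=(x>b)&(x<b+10)
            if s.sum()>5:print(b+5,y[s].min().round(1),y[s].max().round(1),end=" | ")
        print()
im=[cv2.imread("pics/top3.png")[190:290,200:400],cv2.imread("pics/side3.png")[170:310,180:380]]
cv2.imwrite("pics/both.png",np.vstack([cv2.resize(i,None,fx=2.4,fy=2.4,interpolation=cv2.INTER_CUBIC) for i in im]))
```

```text
top 0.85 [309. 222.  63.  50.] xmax [175.76729631 177.42996115 178.53991623]
-15 9.6 24.4 | -5 12.0 19.4 | 35 -76.0 -55.1 | 45 -74.6 -59.1 | 55 -76.2 -64.2 | 65 -73.8 -63.4 | 75 -75.4 -39.6 | 85 -76.5 -47.6 | 95 -75.1 -49.2 | 105 -75.6 64.5 | 115 -74.8 73.6 | 125 -75.3 72.5 | 135 -73.9 74.9 | 145 -75.0 73.3 | 155 -73.6 75.1 | 165 -75.2 73.6 | 175 -72.3 72.0 | 
side 0.98 [289. 261.  68.  45.] xmax [157.03044972 169.23838276 176.87678142]
-25 -71.9 78.8 | -15 -72.0 81.7 | -5 -72.0 82.3 | 5 -50.0 82.8 | 15 -17.2 83.4 | 25 -25.2 83.9 | 35 -27.9 84.5 | 45 -33.2 84.8 | 55 -24.9 85.4 | 65 -16.5 85.9 | 75 -21.8 86.5 | 85 -30.0 86.8 | 95 -35.5 87.1 | 105 -27.0 85.2 | 115 31.5 85.5 | 125 34.5 83.6 | 135 34.8 84.2 | 145 32.6 84.5 | 155 32.8 85.1 | 165 30.3 82.8 | 175 33.4 80.3 |
```

View pics/both.png

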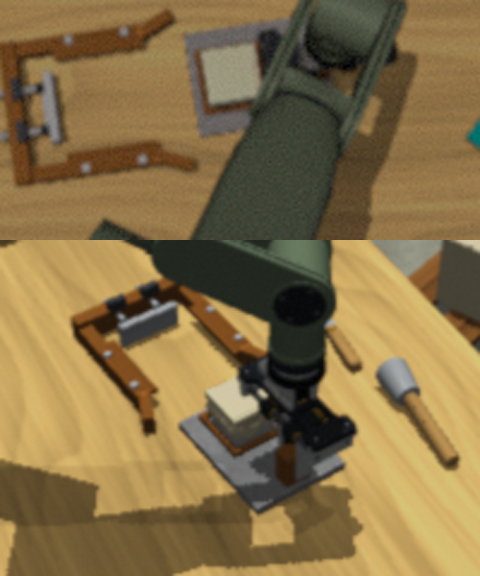

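In the top view the tray sits symmetric at ±75 about the tool line, so the top camera is trustworthy, while the side camera is laterally biased by about 5 mm. The jig line therefore passes through (534.5,46) at 97.4°, and the tray is about 5 mm too far in +x. I'll correct that and slide in.

```bash
python3 -m inch '[{"dx":-0.004,"dy":0.006,"dz":0,"spin":0,"claw":255},{"dx":-0.004,"dy":0.01,"dz":0,"spin":-0.1,"claw":255},{"dx":-0.0013,"dy":0.01,"dz":0,"spin":0,"claw":255},{"dx":-0.0013,"dy":0.01,"dz":0,"spin":0,"claw":255},{"dx":-0.0013,"dy":0.01,"dz":0,"spin":0,"claw":255}]'; python3 -m inch '[{"dx":-0.0013,"dy":0.01,"dz":0,"spin":0,"claw":255},{"dx":-0.0013,"dy":0.01,"dz":0,"spin":0,"claw":255},{"dx":-0.0013,"dy":0.01,"dz":0,"spin":0,"claw":255},{"dx":0,"dy":0,"dz":0,"spin":0,"claw":255},{"dx":0,"dy":0,"dz":0,"spin":0,"claw":255}]'
python3 m.py w4
```

```text
t: 7.85
eef_pos: [557.6, -145.7, 25.4]
tcp_rot: [0.998, 0.066, -0.0, 0.0]
ft_force: [0.3, -3.8, -1.8]
grip_width: 28.0
grasp_force: 30.0
t: 8.48
eef_pos: [553.6, -114.5, 25.4]
tcp_rot: [0.998, 0.065, -0.0, -0.002]
ft_force: [-0.5, 5.0, 1.9]
grip_width: 27.8
grasp_force: 30.0
[ 553.7 -114.6   25.4] 97.50930142229944 [-0.2  5.6  1.6]
tray 0.77 [158. 228. 317. 210.] ((553.156005859375, -43.92369079589844), (131.1796112060547, 181.72335815429688), 7.687126159667969) 32788
jig 0.61 [ 53. 223. 107. 394.] ((539.9863891601562, 18.42701530456543), (228.64276123046875, 47.57069778442383), 6.978090763092041) 4032
capital_center 0.64 [ 46. 271.] [536.7   6.3  40. ]
```

View pics/w4.png

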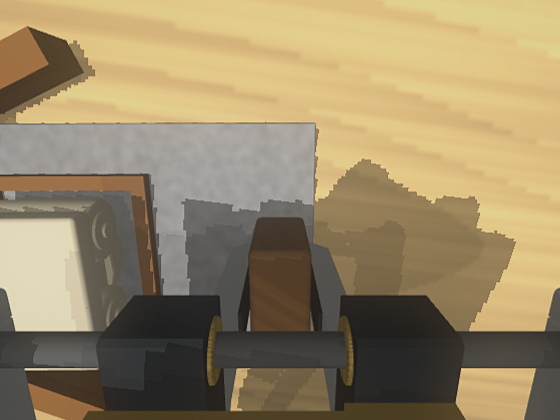

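The tray's front is about 18 mm past the mouth. Both cheeks show, at (30,70) and (60,390), and there is no contact force. Top and wrist together say to shift about +2 mm in x. I'll continue slowly.

```bash
python3 -m inch '[{"dx":0.0005,"dy":0.006,"dz":0,"spin":0,"claw":255},{"dx":-0.0003,"dy":0.01,"dz":0,"spin":0,"claw":255},{"dx":-0.0013,"dy":0.01,"dz":0,"spin":0,"claw":255},{"dx":-0.0013,"dy":0.01,"dz":0,"spin":0,"claw":255},{"dx":-0.0013,"dy":0.01,"dz":0,"spin":0,"claw":255}]'; python3 m.py w5
```

```text
t: 9.5
eef_pos: [550.2, -69.8, 25.4]
tcp_rot: [0.998, 0.065, -0.0, 0.0]
ft_force: [0.6, -3.0, -1.6]
grip_width: 28.0
grasp_force: 30.0
[550.  -68.4  25.4] 97.5474734593236 [-0.4  0.4  0.7]
tray 0.77 [160. 227. 320. 210.] ((550.0016479492188, 0.9157333374023438), (131.0771942138672, 181.98394775390625), 7.4346113204956055) 31678
jig 0.91 [ 82. 224. 164. 384.] ((542.2086791992188, 49.72089767456055), (67.69046020507812, 231.44189453125), 84.91641998291016) 10924
stop_face 0.67 [159. 227. 317. 210.] ((565.8789672851562, -26.32876205444336), (111.34416198730469, 17.501554489135742), 88.55801391601562) 335
tray_handle 0.71 [278. 272.] [549.5 -69.9  42. ]
capital_center 0.67 [ 48. 269.] [534.7  49.8  40. ]
```

View pics/w5.png

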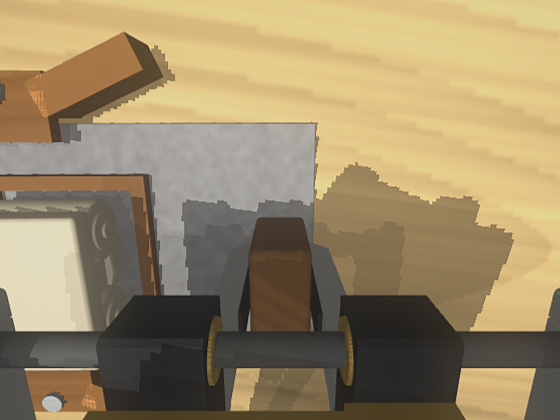

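The tray is under the far lip (lip edge at row ~142, tray edge at row ~123), the near guide shows at (55,390), and there's no side force. I'll check the lip symmetry from this frame's depth.

Run:
```python
import numpy as np
W=np.load("W.npy").reshape(-1,3);t=np.radians(97.5);d=np.array([np.cos(t),np.sin(t)]);n=np.array([-d[1],d[0]])
q=W[:,:2]-[550,-68.4];x=q@d;y=q@n
k=(W[:,2]>27)&(W[:,2]<33)
for b in range(108,150,6):
    s=k&(x>b)&(x<b+6);r=y[s&(y<-55)];l=y[s&(y>55)]
    print(b,len(r),len(l),r.max() if len(r) else 0,l.min() if len(l) else 0)
```

```text
108 684 277 -65.22098369729157 71.4819183132679
114 874 408 -65.25983990615005 71.35940336632761
120 879 392 -65.28545896191163 70.8965109802032
126 893 413 -65.24602600005147 70.79735687372586
132 458 458 -65.32509997215645 71.65988876954397
138 10 385 -65.31375480973324 71.06644359806981
144 0 336 0 71.53811884933603
```

The jig centre is about 2 mm towards -x from the tool line, within the play; I'll correct by 1.5 mm. The stop should be about 70 mm ahead, so I'll advance 58 and then go gently.

```bash
python3 -m inch '[{"dx":-0.0013,"dy":0.006,"dz":0,"spin":0,"claw":255},{"dx":-0.002,"dy":0.01,"dz":0,"spin":0,"claw":255},{"dx":-0.0018,"dy":0.01,"dz":0,"spin":0,"claw":255},{"dx":-0.0013,"dy":0.01,"dz":0,"spin":0,"claw":255},{"dx":-0.0013,"dy":0.01,"dz":0,"spin":0,"claw":255}]'; python3 -m inch '[{"dx":-0.0013,"dy":0.01,"dz":0,"spin":0,"claw":255},{"dx":-0.0004,"dy":0.003,"dz":0,"spin":0,"claw":255},{"dx":-0.0004,"dy":0.003,"dz":0,"spin":0,"claw":255}]'
```

```text
t: 10.52
eef_pos: [542.4, -23.8, 25.4]
tcp_rot: [0.998, 0.066, -0.0, 0.0]
ft_force: [0.4, -4.3, -0.5]
grip_width: 27.8
grasp_force: 30.0
t: 10.9
eef_pos: [540.4, -8.2, 25.4]
tcp_rot: [0.998, 0.066, -0.0, 0.0]
ft_force: [1.1, -3.1, -1.2]
grip_width: 28.1
grasp_force: 30.0
```

```bash
python3 -m inch '[{"dx":-0.0004,"dy":0.003,"dz":0,"spin":0,"claw":255},{"dx":-0.0004,"dy":0.003,"dz":0,"spin":0,"claw":255}]';python3 -m inch '[{"dx":-0.0004,"dy":0.003,"dz":0,"spin":0,"claw":255},{"dx":-0.0004,"dy":0.003,"dz":0,"spin":0,"claw":255}]'
```

```text
t: 11.15
eef_pos: [539.6, -2.4, 25.4]
tcp_rot: [0.998, 0.065, -0.0, 0.0]
ft_force: [1.0, -4.6, -1.0]
grip_width: 27.8
grasp_force: 30.0
t: 11.4
eef_pos: [539.0, 3.1, 25.5]
tcp_rot: [0.998, 0.065, 0.0, 0.001]
ft_force: [-0.3, -6.1, -0.6]
grip_width: 28.1
grasp_force: 30.0
```

```bash
for i in 1; do python3 -m inch '[{"dx":-0.0003,"dy":0.002,"dz":0,"spin":0,"claw":255}]';python3 -m inch '[{"dx":-0.0003,"dy":0.002,"dz":0,"spin":0,"claw":255}]';python3 -m inch '[{"dx":-0.0003,"dy":0.002,"dz":0,"spin":0,"claw":255}]';python3 -m inch '[{"dx":-0.0003,"dy":0.002,"dz":0,"spin":0,"claw":255}]'; done | egrep 'eef|ft_f'
```

```text
eef_pos: [538.8, 4.7, 25.7]
ft_force: [0.6, -7.7, 0.3]
eef_pos: [538.6, 6.2, 25.8]
ft_force: [-0.3, -8.9, 0.3]
eef_pos: [538.4, 7.8, 25.9]
ft_force: [-0.3, -9.6, 0.7]
eef_pos: [538.3, 9.3, 26.1]
ft_force: [-0.2, -10.6, 1.1]
```

The contact slope matches the spring (~0.7 N/mm), with friction ≈4 N, so the stop is about 9 mm in. I'll go on to about 14 mm and check with a picture.

```bash
(python3 -m inch '[{"dx":-0.0003,"dy":0.002,"dz":0,"spin":0,"claw":255}]';python3 -m inch '[{"dx":-0.0003,"dy":0.002,"dz":0,"spin":0,"claw":255}]';python3 -m inch '[{"dx":-0.0003,"dy":0.002,"dz":0,"spin":0,"claw":255}]';python3 -m inch '[{"dx":0,"dy":0,"dz":0,"spin":0,"claw":255},{"dx":0,"dy":0,"dz":0,"spin":0,"claw":255},{"dx":0,"dy":0,"dz":0,"spin":0,"claw":255}]') | egrep 'eef|ft_f|^t:'
python3 - <<'E'
from h import *
d=np.array([-.1288,.9917]);n=np.array([-d[1],d[0]]);c0=np.array([534.5,46.2]);B=[]
for i in range(4):
    f=eyes.grab_frame("top")
    v,u=np.mgrid[0:420,0:560];P=np.stack([(u-f["cx"])/f["fx"],(v-f["cy"])/f["fy"],np.ones(u.shape)],-1)*f["depth"][...,None]
    B.append((P@f["pose"][:3,:3].T+f["pose"][:3,3]).reshape(-1,3))
W=np.concatenate(B);k=(W[:,2]>36)&(W[:,2]<44)&(abs((W[:,:2]-c0)@n)<40);xs=((W[k][:,:2]-c0)@d);xs=xs[(xs>110)&(xs<190)];print("stop x pct",np.percentile(xs,[5,25,50,75,95]),len(xs))
a=f["pixels"][180:290,180:330];b=eyes.grab_frame("side")["pixels"][150:290,180:330]
cv2.imwrite("pics/end.png",np.vstack([cv2.resize(i,None,fx=2.3,fy=2.3,interpolation=cv2.INTER_CUBIC) for i in(a,b)]))
E
```

```text
t: 12.02
eef_pos: [538.1, 10.9, 26.2]
ft_force: [0.8, -12.6, 1.4]
t: 12.15
eef_pos: [537.9, 12.4, 26.3]
ft_force: [-0.3, -13.9, 2.4]
t: 12.28
eef_pos: [537.8, 14.0, 26.5]
ft_force: [-0.8, -14.4, 2.5]
t: 12.65
eef_pos: [537.7, 14.2, 26.3]
ft_force: [0.1, -13.4, 1.4]
stop x pct [148.01756472 152.24370906 157.23503159 175.56679985 187.36606211] 367
```

View pics/end.png

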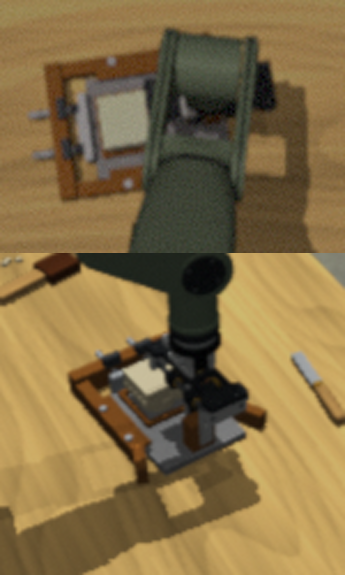

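The tray lies under both lips with its front on the stop plate (top part, ~(88,125)), the capital is upright in its battens (~(120,120)), and the chisel is untouched. The stop face moved from 133 to 148 mm, so about 14.5 mm, which is half-way. I'll hold for a second to confirm it's steady, then hand in.

```bash
python3 -m inch '[{"dx":0,"dy":0.0005,"dz":0,"spin":0,"claw":255},{"dx":0,"dy":0,"dz":0,"spin":0,"claw":255},{"dx":0,"dy":0,"dz":0,"spin":0,"claw":255},{"dx":0,"dy":0,"dz":0,"spin":0,"claw":255},{"dx":0,"dy":0,"dz":0,"spin":0,"claw":255}]' && python3 -c "
from station import workorder
print(workorder.sign_off())"
```

```text
t: 13.52
eef_pos: [537.7, 14.3, 26.4]
tcp_rot: [0.998, 0.066, 0.0, 0.003]
ft_force: [-0.4, -14.9, 1.9]
grip_width: 27.7
grasp_force: 30.0
the job is handed in; nothing more can be done
None
```

The job is handed in: the grey tray is under the jig's lips and held against the sprung stop, which is pushed back about 14.5 mm (roughly 10 N on it), with the capital standing in its place; the mallet, chisel and brush were not touched, and no verdict came back.

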